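Snap a turned post into the spice rack and tug-test it

ROBOT

A 6-joint arm with a two-finger parallel gripper is mounted at the origin on the work surface. World frame = base frame: x ahead of the robot, y to its left, z up, the work surface at z = 0. Lengths are in mm, angles in rad, forces in N, time in s.
With the tool pointing down it reaches from about 350 to 775 mm from the base axis. Payload 5.5 kg.
Tool frame: the origin (TCP) lies at the very end of the fingers, on their centre line; the grasp point (between the pads) lies 19 mm behind it; z points along the fingers, y is the line along which they close (so a half turn about z gives the same grasp; the last joint's range is limited). The gripper opens to 85 mm and grips with 20 to 120 N. Pads are 22 mm wide; open, the fingers measure 114 mm over their backs; the gripper's body (76 mm by 85 mm) begins 54 mm behind the grasp point. The pads swing forward as they close: fully open they stand 13 mm farther back than shut.
Start: joints at [1.032, 0.313, 0.046, 1.304, 0, 1.431], TCP at [223.308, 529.911, 231.323] pointing down, gripper open.
Joint ranges: [-2.76, 2.76], [-0.86, 1.69], [-1.03, 1.26], [-2.2, 2.34], [-1.47, 1.5], [-3.14, 3.14]. Speed limits (rad/s): [2.57, 2.57, 3.14, 3.14, 3.14, 3.14].

INTERFACE

Orientations are given as a unit quaternion [x, y, z, w].
In Python, from station import arm gives the robot as it stands.
- The arm moves only by the tool carry_out, never from a script. Its argument "deltas" is a list of rows, each a list of 6 numbers: the shift along the tool's x, y, z in mm, then the turn, a rotation vector about the tool's x, y, z in degrees. A call has exactly 8 rows; each row shifts and turns the commanded pose from where the row before left it, along the tool's axes as they then stand; what a row does not reach is not made up. A row lasts 1/8 s, in which the tool goes at most 62.5 mm and 10.7 degrees, less where a joint would pass 70% of its speed; a pose out of reach is approached as far as the arm can. A call is refused whole if a number of a shift passes 62.5 or a number of a turn 10.7, either way. A call with a gripper value outside its range is refused whole. "fingers" is the opening, from -1 (shut) to 1 (fully open), set as the call begins (left out, the last holds). The fingers move at their own pace and stop on an object; "newtons" is the grip in N (left out, the last holds). Time passes only in rows, so rows that do not move let the fingers close, or fill a call up. It gives the time, the measured TCP pose, the force, the opening and the grip force at its end, in the units of the state.
- arm.read_state(): the state, without advancing time (a new reading comes with each control period).
- arm.snapshot(name): name is "scene" or "side" or "wrist"; returns a dict with "frame" (420x560x3 uint8, red, green, blue), "K" (3x3 intrinsics, pixels), "R" (3x3) and "t" (3): a world point X has camera coordinates R X + t. Camera axes: x right, y down, z forward; pixel columns grow to the right and rows downward; lengths in mm; the calibration is good to about 2 mm. A picture is of the moment at which its call begins. There is no depth.
- arm.job_done(): hands the job in; it is judged then, once.
Trained networks look in a picture, given as the dict that the camera call returned (one of the last four; its "shot" number tells which), for a name from the list of things; names that differ only in an ending like _2 or _b are one class to them, and where a whole thing is asked for, a point or a joint stands for the part that bears it (a point fixed in the world has none). Each returns a list of dicts, best first, with "p" (0 to 1); they miss things now and then, are a little off and sometimes report something else, mostly with a low value. They report only what shows in the picture. A call takes as long as a camera call.
- arm.find_in(picture, thing): "uv" ([column, row] in pixels, amid what is visible of it).
- arm.outline_of(picture, thing): "mask" (420x560 bool, what is visible of it) and "uv" ([column, row] in pixels, amid what is visible of it).
The state is a dict: "clock": time; "joint_positions": joint angles; "qvel": joint speeds; "tau": joint torques, N m; "eef_pos": TCP position; "ee_rot": TCP orientation; "force": force on the tool from outside, world axes, zero at the start; "ft_torque": the same for the moment, N m; "opening": opening from 0.0 (shut) to 1.0 (fully open); "grasp_force": force on a finger pad.
Only numpy, scipy, OpenCV 4.12 (cv2) and the standard library are available. Lean on these libraries where they do the work, as an engineer would, in place of code of your own. Each camera call takes 0.05 s, during which the arm holds its last target. There are 200 camera calls.

TASK

Take the light wooden post from the plywood storage block and press it down into the steel snap socket on the spice-tube rack until it clicks and its shoulder sits fully home. Then, still gripping it, tug it straight up with about 12 N and keep that pull on for a second to prove that it is caught, never loading the socket with more than 25 N in either direction. Let go, leaving the post upright and home in the socket and the dark post, the tubes and the other things as they were.

Things in the scene. Friction and masses are not known exactly. Their poses are not given: they have to be found in the camera images.
- post: Light loose turned wooden post, 112 mm tall, about 80 g, round, standing plug-down in one of the storage block's two holes (the other holds a dark post of the same shape; which is where varies). Bottom up: snap plug (0 to 26 mm), shoulder disc 32 mm dia (26-36), bulb 31 mm dia (36-48), neck 24 mm dia (48-104), domed top (104-112). Origin at the plug's tip, z up the axis.
- post_shoulder (a point): Point on the light post's axis, in the plane of the underside of its shoulder, 26 mm above the plug's tip. Plug below it, from the tip: cone widening from 8 to 20 mm dia over 9 mm, 20 mm dia land to 12 mm, groove of 12 mm dia from 12 to 20 mm, 20 mm dia to 26 mm.
- post_neck (a point): Point on the axis in the middle of the light post's straight neck (24 mm diameter, 56 mm tall), the place to grip, 76 mm above the tip of the plug and 50 mm above the shoulder's underside.
- socket: Steel snap socket near one end of the rack: block 44 x 44 x 26 mm, upright through hole 22 mm dia. Three brass spring teeth in it give way to the plug's cone (5 to 15 N of push) and snap into its groove once the shoulder is within 2 mm of the mouth. It sits on a stiff rubber bush and moves 1 mm up or down per 8 N of load. Origin at the centre of its underside, z up.
- socket_mouth (a point): Centre of the socket's hole in its top face, 64 mm above the table. The post is home when its shoulder rests on this face (post_shoulder at this point). Pulled up once clicked in, it has about 2 mm of free play before the teeth (undersides 12 mm below the mouth) hold it.
- rack: Fixed brown wooden base board, 120 (x) x 300 (y) x 30 mm, screwed to the table, origin at the centre of its underside. The socket stands at y = -100 mm in its frame; three capped spice tubes stand in wells at y = 0, 36 and 72 mm, and a fixed light post that is already fitted stands at y = +115 mm.
- block: Fixed plywood storage block, 90 (x) x 170 (y) x 40 mm, origin at the centre of its underside, with two holes of 22 mm diameter, 32 mm deep, at y = -45 and +45 mm in its frame. A post stored there rests with its shoulder on the block's top, plug tip 14 mm above the table, and lifts straight out.
- dark_post: Dark brown post of the same shape and size as the light one, in the block's other hole; it stays there. Origin at the tip of its plug.
- tube0: Clear spice tube with red filling and white cap, 18 mm diameter, 138 mm tall, loose in a well of the rack; leave alone. Origin under its foot.
- tube1: Clear spice tube with dark brown filling and white cap, 18 mm diameter, 138 mm tall, loose in a well of the rack; leave alone. Origin under its foot.
- tube2: Clear spice tube with orange filling and white cap, 18 mm diameter, 138 mm tall, loose in a well of the rack; leave alone. Origin under its foot.
- jar_a: Amber glass jar, 60 mm diameter, 60 mm tall, loose on the table; leave alone. Origin under its centre.
- jar_b: Green glass jar, 60 mm diameter, 60 mm tall, loose on the table; leave alone. Origin under its centre.
- tape: Blue ring of tape, 70 mm diameter, 20 mm tall, lying on the table; leave alone. Origin under its centre.
- mallet: Rubber mallet about 200 mm long lying on the table; leave alone.

How it is judged (in metres and radians):
On the way, in this order (a step that is already met when the one before it is completed fails the run):
1. the light post is pressed fully home in the socket: shoulder within 1.5 mm of the mouth (z of post_shoulder in the frame of socket_mouth below 0.0015 m and horizontal distance between post_shoulder and socket_mouth below 0.004 m and angle between the z axis of post and the z axis of socket, either way round below 0.09 rad), for 0.1 s.
2. the clicked-in post is tugged upwards, pulling on the socket with 8 to 17 N (which lifts it 1 to 2 mm on its bush) for half a second without coming out (z of socket_mouth in the frame of rack between 0.06486 and 0.06599 m and z of post_shoulder in the frame of socket_mouth between 0.001 and 0.004 m and horizontal distance between post_shoulder and socket_mouth below 0.004 m and angle between the z axis of post and the z axis of socket, either way round below 0.09 rad), for 0.5 s.
At the end, for the whole second after the job is handed in: After the tug the light post stands released and at rest in the socket, shoulder within 2.5 mm of the mouth, within 4 mm of its axis and within 0.09 rad of upright; the dark post is still in its hole (moved less than 20 mm) (z of post_shoulder in the frame of socket_mouth below 0.0025 m and horizontal distance between post_shoulder and socket_mouth below 0.004 m and angle between the z axis of post and the z axis of socket, either way round below 0.09 rad and angle between post's own z axis and vertical below 0.09 rad and linear speed of post below 0.02 m/s and distance of dark_post from where it was at the start of the episode below 0.02 m); the robot touches nothing.
It fails at once if the socket is pushed down or pulled up with more than 25 N (its bush squeezed or stretched by more than 3 mm) (z of socket_mouth in the frame of rack above 0.06699 m or z of socket_mouth in the frame of rack below 0.06074 m).
It fails at once if a neighbouring thing (dark post, tube, jar, tape, mallet) is moved by more than 20 mm (distance of any of dark_post, tube0, tube1, tube2, jar_a, jar_b, tape, mallet from where it was at the start of the episode above 0.02 m).
It also fails if it takes over 67 s, if anything falls off the work surface, if the arm or the gripper's body presses on something with over 40 N, if the wrist force passes 120 N, or if a joint passes its speed limit or range.

## Working session

There is one attempt and no reset: what is moved stays moved. The work goes in short steps, Python scripts to look and compute and a tool call to move; the robot and the scene stay as the last step left them, time stands still between calls to the robot, and variables do not carry over. Pictures are saved under pics/ and viewed, at most 10 in all, crops included, and the job is handed in when it is done.

Besides the shell and the picture viewer there is one more tool, called after "Request:" in YAML: its name, and indented under it one key for each argument. carry_out: Moves the arm, as the interface text tells. Its arguments: {"type":"object","properties":{"deltas":{"type":"array"},"fingers":{"type":"number"},"newtons":{"type":"number"}},"required":["deltas"]}

```bash
mkdir -p pics; cat > h.py <<'E'
from station import arm
import numpy as np, cv2
def ray(p,uv):
    d=p["R"].T@np.linalg.inv(p["K"])@np.array([uv[0],uv[1],1.0]); c=-p["R"].T@p["t"]
    return c,d/np.linalg.norm(d)
def onz(p,uv,z):
    c,d=ray(p,uv); return c+d*(z-c[2])/d[2]
def proj(p,X):
    q=p["K"]@(p["R"]@np.array(X,float)+p["t"]); return q[:2]/q[2]
def tri(L):
    A=0;b=0
    for p,uv in L:
        c,d=ray(p,uv);M=np.eye(3)-np.outer(d,d);A=A+M;b=b+M@c
    return np.linalg.solve(A,b)
def save(p,n): cv2.imwrite(f"pics/{n}.png",np.ascontiguousarray(p["frame"][:,:,::-1]))
E
python3 - <<'E'
from h import *
np.set_printoptions(precision=1,suppress=True)
P={}
for n in ("scene","side"):
    p=arm.snapshot(n);P[n]=p;save(p,n+"0")
    print(n,"cam",-p["R"].T@p["t"])
    for t in ("post","post_neck","post_shoulder","socket","socket_mouth","dark_post","block","rack"):
        print(t,[(np.round(d["uv"],1).tolist(),round(d["p"],2)) for d in arm.find_in(p,t)[:3]])
im=np.hstack([P[n]["frame"] for n in P])[:,:,::-1]
cv2.imwrite("pics/both.png",cv2.resize(np.vstack([P["scene"]["frame"],P["side"]["frame"]])[:,:,::-1],(400,600)))
print({k:v for k,v in arm.read_state().items() if k in("eef_pos","ee_rot","force","clock")})
E
```

```text
scene cam [1052.6  421.   796.9]
post [([178.1, 161.6], 0.63), ([292.0, 241.1], 0.54)]
post_neck [([178.4, 160.3], 0.83)]
post_shoulder [([180.1, 166.9], 0.59)]
socket [([248.4, 236.7], 0.56), ([302.8, 246.7], 0.56)]
socket_mouth [([249.9, 238.7], 0.86)]
dark_post [([160.7, 145.7], 0.56)]
block [([173.9, 173.5], 0.69)]
rack [([287.7, 269.6], 0.88), ([161.3, 143.8], 0.23)]
side cam [ 383.  -664.8  910. ]
post [([309.6, 340.0], 0.77)]
post_neck [([307.0, 337.1], 0.71), ([217.0, 147.7], 0.6)]
post_shoulder [([308.1, 336.4], 0.58)]
socket [([305.1, 223.6], 0.86)]
socket_mouth [([312.4, 227.1], 0.65)]
dark_post [([309.9, 388.0], 0.7), ([221.1, 154.5], 0.56)]
block [([308.3, 367.3], 0.89)]
rack [([299.7, 215.4], 0.86)]
{'clock': 0.9, 'eef_pos': array([223.3, 529.9, 231.4]), 'ee_rot': array([0.2, 1. , 0. , 0. ]), 'force': array([ 0.2, -0.3,  0.4])}
```

View pics/scene0.png

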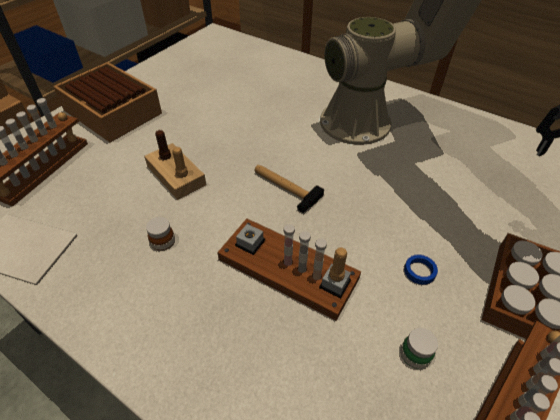

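View pics/side0.png

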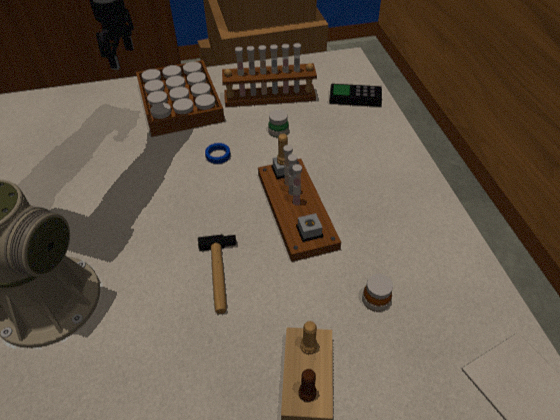

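The scene view shows the light post at about (179,161), the dark post at (162,145) and the socket hole at (249,236). The side view shows the light post at about (310,335), the dark one at (308,385) and the socket at (311,226).

```bash
python3 - <<'E'
from h import *
np.set_printoptions(precision=1,suppress=True)
P={n:arm.snapshot(n) for n in("scene","side")}
hint={"post":{"scene":(179,161),"side":(309,338)},"socket":{"scene":(249,238),"side":(311,226)},"dark_post":{"scene":(161,146),"side":(309,388)}}
import itertools
H={"post":(40,126),"dark_post":(40,126),"socket":(38,64)}
for t in ("post","dark_post","socket"):
    L=[]
    for n in P:
        m=arm.outline_of(P[n],t)
        m=[d for d in m if np.hypot(*(np.array(d["uv"])-hint[t][n]))<20]
        if not m: print("miss",t,n);continue
        mk=m[0]["mask"];v,u=np.nonzero(mk)
        L.append((P[n],(u.mean(),v.mean())));print(t,n,u.mean(),v.mean(),mk.sum(),onz(P[n],(u.mean(),v.mean()),sum(H[t])/2))
    if len(L)==2: print(t,"tri",tri(L))
for n,uv in (("scene",(249.5,235)),("side",(311,226)),):print("mouth",n,onz(P[n],uv,64))
# block & rack outlines -> axis of long side
for t,z in(("block",40),("rack",30)):
    for n in P:
        o=arm.outline_of(P[n],t)[0];v,u=np.nonzero(o["mask"])
        W=np.array([onz(P[n],q,z)[:2] for q in zip(u,v)],np.float32);r=cv2.minAreaRect(W);print(t,n,r)
E
```

```text
post scene 179.24489795918367 162.02721088435374 294 [ 519.9 -246.2   83. ]
post side 309.0409482758621 338.3189655172414 464 [ 518.6 -254.9   83. ]
post tri [ 518.  -251.5   78.1]
dark_post scene 162.48745519713262 145.18279569892474 279 [ 495.4 -330.8   83. ]
dark_post side 307.49056603773585 386.0503144654088 477 [ 493.1 -340.9   83. ]
dark_post tri [ 492.4 -337.7   77.2]
socket scene 249.128 237.132 500 [594.9  34.   51. ]
socket side 309.58202247191014 226.1011235955056 445 [597.4  32.8  51. ]
socket tri [596.3  33.6  51.2]
mouth scene [597.5  37.8  64. ]
mouth side [597.3  21.8  64. ]
block scene ((516.6666259765625, -277.4261169433594), (209.37631225585938, 104.68624114990234), 73.2184829711914)
block side ((506.4603271484375, -297.537841796875), (176.0347137451172, 92.12841033935547), 74.2315673828125)
rack scene ((577.2423095703125, 134.76309204101562), (174.8614501953125, 305.96820068359375), 4.807890892028809)
rack side ((583.1597900390625, 177.39089965820312), (131.01876831054688, 436.70928955078125), 3.9349403381347656)
```

```bash
cat >> h.py <<'E'
from scipy.spatial.transform import Rotation as Ro
def delta(T,yang=None):
    s=arm.read_state();M=Ro.from_quat(s["ee_rot"]);d=M.inv().apply(np.array(T,float)-s["eef_pos"])
    m=M.as_matrix();a=np.degrees(np.arctan2(m[1,1],m[0,1]));tilt=m[:2,2]
    print("pos",s["eef_pos"].round(1),"tool delta",d.round(1),"y-ang",a.round(1),"zaxis xy",tilt.round(4),"F",np.round(s["force"],1),"op",round(float(s["opening"]),3),"g",round(float(s["grasp_force"]),1),"t",round(float(s["clock"]),2),"q6",np.round(s["joint_positions"],2)[5])
E
python3 -c "
from h import *
delta((518,-251,200))"
```

```text
pos [223.3 529.9 231.3] tool delta [-574.8 -605.2   31.3] y-ang 67.2 zaxis xy [0.     0.0001] F [ 0.1 -1.2  0.5] op 1.001 g 0.0 t 1.5 q6 1.43
```

```bash
cat >> h.py <<'E'
def arc(T,n,turn):
    "equal rows: shift per row (tool axes) with turn deg per row about tool z"
    s=arm.read_state();M=Ro.from_quat(s["ee_rot"]);d=M.inv().apply(np.array(T,float)-s["eef_pos"])
    S=sum(Ro.from_rotvec([0,0,np.radians(turn*i)]).as_matrix() for i in range(n))
    print("row",np.linalg.solve(S,d).round(2),turn)
E
python3 -c "
from h import *
arc((518,-251,200),16,5.2);arc((518,-251,200),24,3.5)"
```

```text
row [-56.54  -7.42   1.96] 5.2
row [-37.87  -4.13   1.3 ] 3.5
```

Request:
carry_out:
  deltas:
    - [-56.5, -7.4, 0, 0, 0, 5.2]
    - [-56.5, -7.4, 0, 0, 0, 5.2]
    - [-56.5, -7.4, 0, 0, 0, 5.2]
    - [-56.5, -7.4, 0, 0, 0, 5.2]
    - [-56.5, -7.4, 0, 0, 0, 5.2]
    - [-56.5, -7.4, 0, 0, 0, 5.2]
    - [-56.5, -7.4, 0, 0, 0, 5.2]
    - [-56.5, -7.4, 0, 0, 0, 5.2]
  fingers: 1

```text
clock: 2.5
eef_pos: [519.8, 194.1, 231.3]
ee_rot: [0.535, 0.845, 0.0, 0.0]
force: [0.8, 0.2, -0.2]
opening: 0.999
grasp_force: 0.0
```

Request:
carry_out:
  deltas:
    - [-56.5, -7.4, 0, 0, 0, 5.2]
    - [-56.5, -7.4, 0, 0, 0, 5.2]
    - [-56.5, -7.4, 0, 0, 0, 5.2]
    - [-56.5, -7.4, 0, 0, 0, 5.2]
    - [-56.5, -7.4, 5, 0, 0, 5.2]
    - [-56.5, -7.4, 8, 0, 0, 5.2]
    - [-56.5, -7.4, 8, 0, 0, 5.2]
    - [-56.5, -7.4, 8, 0, 0, 5.2]

```text
clock: 3.5
eef_pos: [517.6, -252.3, 202.0]
ee_rot: [0.8, 0.6, 0.0, 0.0]
force: [1.2, 0.4, 0.0]
opening: 0.996
grasp_force: 0.0
```

```bash
python3 - <<'E'
from h import *
np.set_printoptions(precision=1,suppress=True)
delta((518,-251,71))
p=arm.snapshot("wrist");save(p,"w1");print(-p["R"].T@p["t"])
print("expected",proj(p,(518,-251,90)),proj(p,(518,-251,126)))
for t in("post","post_neck","dark_post","block"):print(t,[(d["uv"],d["p"]) for d in arm.find_in(p,t)])
E
```

```text
pos [ 517.6 -252.3  202. ] tool delta [  1.3  -0.1 131. ] y-ang -16.2 zaxis xy [ 0. -0.] F [1.2 0.4 0. ] op 0.996 g 0.0 t 3.5 q6 1.26
[ 537.6 -185.   344.2]
expected [280.  206.9] [279.9 219.9]
post []
post_neck [([277.3, 203.5], 0.67)]
dark_post [([277.1, 297.4], 0.78), ([283.6, 206.1], 0.39)]
block [([280.8, 233.5], 0.92)]
```

View pics/w1.png

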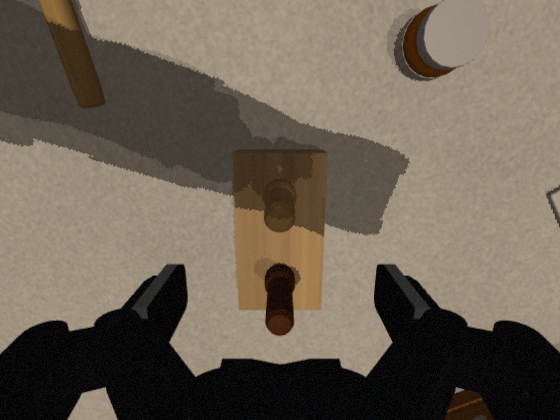

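The light post shows at (279,205), within 2 px of where I predicted it, and the fingers are centred on it and clear of the dark post. I'll descend now.

Request:
carry_out:
  deltas:
    - [1, 0, 25, 0, 0, 0]
    - [0, 0, 25, 0, 0, 0]
    - [0, 0, 25, 0, 0, 0]
    - [0, 0, 25, 0, 0, 0]
    - [0, 0, 20, 0, 0, 0]
    - [0, 0, 10, 0, 0, 0]
    - [0, 0, 0, 0, 0, 0]
    - [0, 0, 0, 0, 0, 0]

```text
clock: 4.75
eef_pos: [519.0, -249.3, 73.3]
ee_rot: [0.799, 0.602, 0.0, 0.001]
force: [-1.0, -0.3, 0.3]
opening: 1.001
grasp_force: 0.0
```

Request:
carry_out:
  deltas:
    - [0, 0, 0, 0, 0, 0]
    - [0, 0, 0, 0, 0, 0]
    - [0, 0, 0, 0, 0, 0]
    - [0, 0, 0, 0, 0, 0]
    - [0, 0, 0, 0, 0, 0]
    - [0, 0, 0, 0, 0, 0]
    - [0, 0, 0, 0, 0, 0]
    - [0, 0, 0, 0, 0, 0]
  fingers: -1
  newtons: 60

```text
clock: 5.75
eef_pos: [518.3, -249.4, 72.5]
ee_rot: [0.799, 0.601, -0.0, 0.0]
force: [-2.0, -0.8, 5.1]
opening: 0.262
grasp_force: 58.9
```

```bash
python3 - <<'E'
from h import *
np.set_printoptions(precision=1,suppress=True)
delta((518,-251,71))
p=arm.snapshot("side");save(p,"s1");s=arm.read_state();print(s["force"],s["ft_torque"])
E
```

```text
pos [ 518.3 -249.4   72.5] tool delta [-1.6  0.2  1.5] y-ang -16.1 zaxis xy [ 0. -0.] F [-2.  -0.8  5.1] op 0.262 g 58.9 t 5.75 q6 1.26
[-0.7  0.4  5.7] [ 0.   0.4 -0. ]
```

Request:
carry_out:
  deltas:
    - [0, 0, -10, 0, 0, 0]
    - [0, 0, -20, 0, 0, 0]
    - [0, 0, -20, 0, 0, 0]
    - [0, 0, -20, 0, 0, 0]
    - [0, 0, -20, 0, 0, 0]
    - [0, 0, -10, 0, 0, 0]
    - [0, 0, 0, 0, 0, 0]
    - [0, 0, 0, 0, 0, 0]

```text
clock: 6.8
eef_pos: [517.8, -249.0, 171.4]
ee_rot: [0.799, 0.601, -0.0, -0.001]
force: [-0.3, -0.0, -1.5]
opening: 0.266
grasp_force: 58.8
```

```bash
python3 - <<'E'
from h import *
np.set_printoptions(precision=1,suppress=True)
delta((596,0,172));arc((596,0,172),8,-2.5)
E
```

```text
pos [ 517.8 -249.   171.4] tool delta [260.9   6.3  -0.5] y-ang -16.0 zaxis xy [-0.  0.] F [-0.3 -0.  -1.5] op 0.266 g 58.8 t 6.8 q6 1.26
row [32.3  5.8 -0.1] -2.5
```

Request:
carry_out:
  deltas:
    - [32.3, 5.8, 0, 0, 0, -2.5]
    - [32.3, 5.8, 0, 0, 0, -2.5]
    - [32.3, 5.8, 0, 0, 0, -2.5]
    - [32.3, 5.8, 0, 0, 0, -2.5]
    - [32.3, 5.8, 0, 0, 0, -2.5]
    - [32.3, 5.8, 0, 0, 0, -2.5]
    - [32.3, 5.8, 0, 0, 0, -2.5]
    - [32.3, 5.8, 0, 0, 0, -2.5]

```text
clock: 7.8
eef_pos: [596.3, 1.0, 171.0]
ee_rot: [0.682, 0.732, -0.0, -0.001]
force: [-0.1, 0.1, -2.0]
opening: 0.265
grasp_force: 58.7
```

Request:
carry_out:
  deltas:
    - [0, 0, 0, 0, 0, 0]
    - [0, 0, 0, 0, 0, 0]
    - [0, 0, 0, 0, 0, 0]
    - [0, 0, 0, 0, 0, 0]
    - [0, 0, 0, 0, 0, 0]
    - [0, 0, 0, 0, 0, 0]
    - [0, 0, 0, 0, 0, 0]
    - [0, 0, 0, 0, 0, 0]

```text
clock: 8.8
eef_pos: [596.7, -0.1, 172.3]
ee_rot: [0.682, 0.731, 0.0, 0.0]
force: [1.0, -0.7, -0.3]
opening: 0.266
grasp_force: 58.7
```

```bash
python3 - <<'E'
from h import *
np.set_printoptions(precision=1,suppress=True)
delta((596,33,172))
p=arm.snapshot("wrist");save(p,"w2")
print("exp mouth",proj(p,(596,33,64)))
for t in("socket_mouth","post","post_shoulder"):
  for d in arm.find_in(p,t):print(t,d["uv"],d["p"],onz(p,d["uv"],64))
for n in("scene","side"):
  q=arm.snapshot(n);save(q,n+"2");s=arm.read_state()["eef_pos"]
  print(n,"exp shoulder/neck",proj(q,s-[0,0,32.5]),proj(q,s+[0,0,17]), "mouth",proj(q,(596,33,64)))
a=cv2.resize(cv2.imread("pics/scene2.png")[150:290,170:330],None,fx=2.5,fy=2.5)
b=cv2.resize(cv2.imread("pics/side2.png")[150:290,230:390],None,fx=2.5,fy=2.5)
cv2.imwrite("pics/c2.png",np.hstack([a,b]))
E
```

```text
pos [596.7  -0.1 172.3] tool delta [33.1  1.6  0.3] y-ang 4.0 zaxis xy [0. 0.] F [ 1.  -0.7 -0.3] op 0.266 g 58.7 t 8.8 q6 1.37
exp mouth [282.1 169.1]
post [283.9, 300.5] 0.73 [605.9 -84.   64. ]
post [275.1, 159.8] 0.28 [590.   39.9  64. ]
post_shoulder [279.4, 300.1] 0.91 [601.8 -83.9  64. ]
scene exp shoulder/neck [234.1 204.6] [232.4 188.2] mouth [248.2 233.6]
side exp shoulder/neck [314.6 210.6] [315.6 194.4] mouth [309.2 222.5]
```

View pics/w2.png

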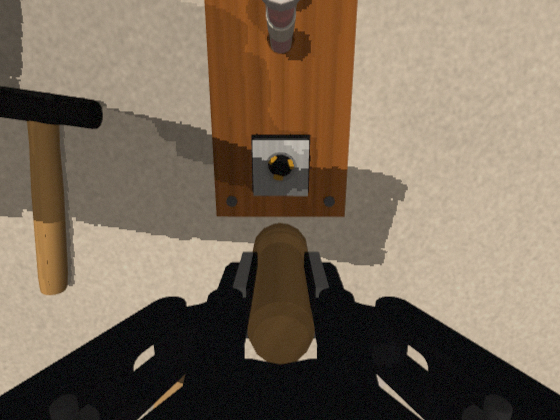

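View pics/c2.png

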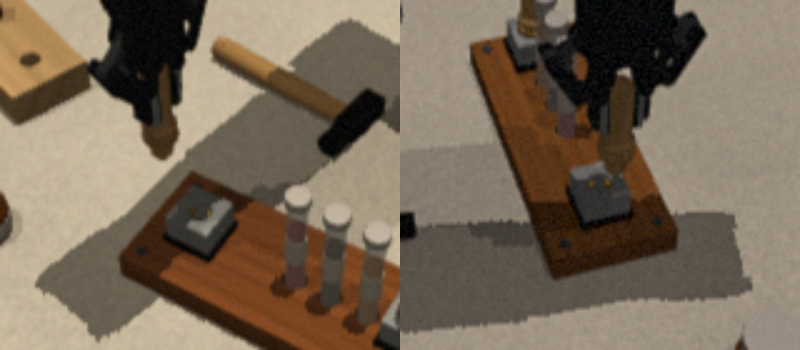

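The wrist view shows the socket hole at (281,165) and the held post's shoulder edge at about (280,225). The post is upright in the grip. I'll now measure the hole and the post's offset in the tool frame.

```bash
python3 - <<'E'
from h import *
np.set_printoptions(precision=1,suppress=True)
p=arm.snapshot("wrist");s=arm.read_state();M=Ro.from_quat(s["ee_rot"])
f=p["frame"];g=cv2.cvtColor(f,cv2.COLOR_RGB2GRAY)
sub=g[142:192,258:304]
# hole: dark blob or brass colour inside the top face
hsv=cv2.cvtColor(np.ascontiguousarray(f),cv2.COLOR_RGB2HSV)
m=((g<70)|((hsv[...,1]>110))).astype(np.uint8);m[:146]=0;m[188:]=0;m[:,:260]=0;m[:,302:]=0
n,l,st,c=cv2.connectedComponentsWithStats(m);i=1+np.argmax(st[1:,4]);print("hole blob",st[i],c[i])
for uv in (c[i],(281,165.5)):
    h=onz(p,uv,64);print("mouth",h,"tool delta",M.inv().apply(h-s["eef_pos"]))
k=arm.outline_of(p,"post");k=max(k,key=lambda d:d["p"]);v,u=np.nonzero(k["mask"])
print("post mask rows",v.min(),v.max(),"cols",[(r,u[v==r].min(),u[v==r].max()) for r in range(v.min(),v.max(),12)])
t=np.linspace(0,2*np.pi,60)
def pred(dx,dy):
    out=[]
    for z,r in((139.8,16),(149.8,16),(155.8,15.5),(190,12),(217.8,12)):
        q=np.array([proj(p,s["eef_pos"]+M.apply([dx+r*np.cos(a),dy+r*np.sin(a),0])*[1,1,0]+[0,0,z-s["eef_pos"][2]]) for a in t])
        out.append((z,q.min(0).round(1),q.max(0).round(1)))
    return out
for dx in(-3,0,3):print(dx,pred(dx,0))
E
```

```text
hole blob [ 260  155   42   33 1144] [279.4 172.9]
mouth [594.1  29.9  64. ] tool delta [ 30.2  -0.5 108.3]
mouth [595.   35.8  64. ] tool delta [ 36.    0.8 108.3]
post mask rows 222 363 cols [(222, np.int64(278), np.int64(285)), (234, np.int64(257), np.int64(303)), (246, np.int64(254), np.int64(307)), (258, np.int64(258), np.int64(303)), (270, np.int64(256), np.int64(304)), (282, np.int64(255), np.int64(307)), (294, np.int64(253), np.int64(308)), (306, np.int64(251), np.int64(310)), (318, np.int64(249), np.int64(312)), (330, np.int64(248), np.int64(314)), (342, np.int64(251), np.int64(310)), (354, np.int64(258), np.int64(303))]
-3 [(139.8, array([252.9, 223.2]), array([306.9, 273.4])), (149.8, array([251.5, 228.9]), array([308.3, 281.4])), (155.8, array([251.4, 233.5]), array([308.4, 285.8])), (190, array([252.5, 268.3]), array([307. , 316.8])), (217.8, array([245.9, 304.2]), array([313.3, 361.9]))]
0 [(139.8, array([252.8, 218.2]), array([307. , 268.9])), (149.8, array([251.3, 223.7]), array([308.5, 276.7])), (155.8, array([251.3, 228.1]), array([308.5, 281. ])), (190, array([252.4, 261.9]), array([307.1, 311. ])), (217.8, array([245.7, 296.5]), array([313.5, 355. ]))]
3 [(139.8, array([252.7, 213.2]), array([307.1, 264.3])), (149.8, array([251.2, 218.4]), array([308.6, 271.9])), (155.8, array([251.1, 222.7]), array([308.6, 276.1])), (190, array([252.2, 255.4]), array([307.3, 305.1])), (217.8, array([245.4, 288.7]), array([313.7, 348.1]))]
```

```bash
python3 - <<'E'
import cv2
a=cv2.imread("pics/w2.png")[125:210,235:330]
cv2.imwrite("pics/c3.png",cv2.convertScaleAbs(cv2.resize(a,None,fx=6,fy=6,interpolation=cv2.INTER_CUBIC),alpha=1.5))
E
```

```text
(no output)
```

View pics/c3.png

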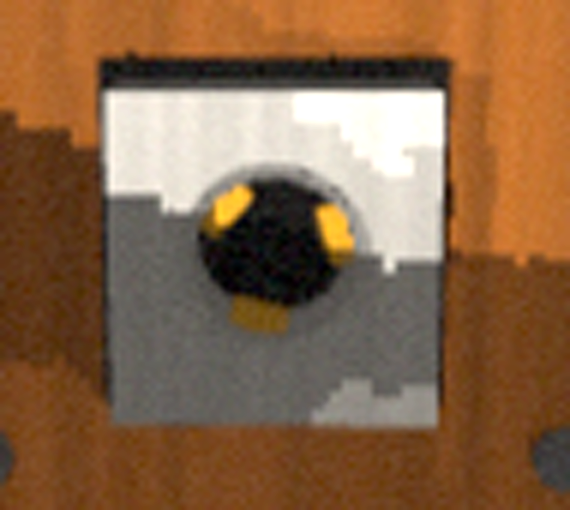

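The crop shows the socket's top face with corners at (252.3,139.7), (309.5,139.7), (308.3,196) and (253.7,196) in full-picture pixels. The hole rim is centred near (281.8,166.5), with the three teeth visible inside.

```bash
python3 - <<'E'
from h import *
np.set_printoptions(precision=1,suppress=True)
p=arm.snapshot("wrist");s=arm.read_state();M=Ro.from_quat(s["ee_rot"])
C=np.array([(104,88),(447,88),(440,426),(112,426)])/6-0.4+[235,125]
W=np.array([onz(p,c,64) for c in C]);print(W,[np.linalg.norm(W[i]-W[i-1]) for i in range(4)]);print("face c",W.mean(0),M.inv().apply(W.mean(0)-s["eef_pos"]))
R=np.array([onz(p,np.array(c)/6-0.4+[235,125],64) for c in((197,248),(368,248),(281,163))]);print(R,np.linalg.norm(R[1]-R[0]))
h=(R[0]+R[1])/2;h2=M.inv().apply(R[2]-s["eef_pos"])-[11,0,0];print("hole",M.inv().apply(h-s["eef_pos"]),h2)
E
```

```text
[[571.2  54.4  64. ]
 [615.1  57.4  64. ]
 [618.4  13.1  64. ]
 [574.3  10.   64. ]] [np.float64(44.48043877264406), np.float64(44.01998661296442), np.float64(44.4788892420548), np.float64(44.209530103566564)]
face c [594.8  33.7  64. ] [ 33.9   0.4 108.3]
[[584.3  34.7  64. ]
 [606.7  36.3  64. ]
 [594.6  46.5  64. ]] 22.454200019459954
hole [ 35.6   1.3 108.3] [ 35.7   1.1 108.3]
```

Request:
carry_out:
  deltas:
    - [12, 0.3, 0, 0, 0, 0]
    - [16.5, 0, 0, 0, 0, 0]
    - [8, 0, 8, 0, 0, 0]
    - [0, 0, 15, 0, 0, 0]
    - [0, 0, 15, 0, 0, 0]
    - [0, 0, 6, 0, 0, 0]
    - [0, 0, 0, 0, 0, 0]
    - [0, 0, 0, 0, 0, 0]

```text
clock: 10.25
eef_pos: [594.9, 36.0, 128.7]
ee_rot: [0.682, 0.731, 0.0, 0.0]
force: [0.0, 0.2, -1.7]
opening: 0.269
grasp_force: 58.7
```

```bash
python3 - <<'E'
from h import *
np.set_printoptions(precision=1,suppress=True)
delta((595,34,96.5))
for n,(r,c) in(("scene",(180,200)),("side",(170,265))):
  q=arm.snapshot(n);save(q,n+"3")
  for z in(64,70,94):print(n,z,(proj(q,(595,34,z))-[c,r])*4)
  cv2.imwrite(f"pics/{n}3c.png",cv2.resize(cv2.imread(f"pics/{n}3.png")[r:r+90,c:c+95],None,fx=4,fy=4,interpolation=cv2.INTER_CUBIC))
cv2.imwrite("pics/c4.png",cv2.convertScaleAbs(np.hstack([cv2.imread("pics/scene3c.png"),cv2.imread("pics/side3c.png")]),alpha=1.5))
E
```

```text
pos [594.9  36.  128.7] tool delta [-2.  -0.  32.2] y-ang 3.9 zaxis xy [0. 0.] F [ 0.   0.2 -1.7] op 0.269 g 58.7 t 10.25 q6 1.43
scene 64 [195.3 214.2]
scene 70 [194.9 207.4]
scene 94 [192.9 179.6]
side 64 [174.5 208.8]
side 70 [174.8 201.9]
side 94 [176.1 173.8]
```

View pics/c4.png

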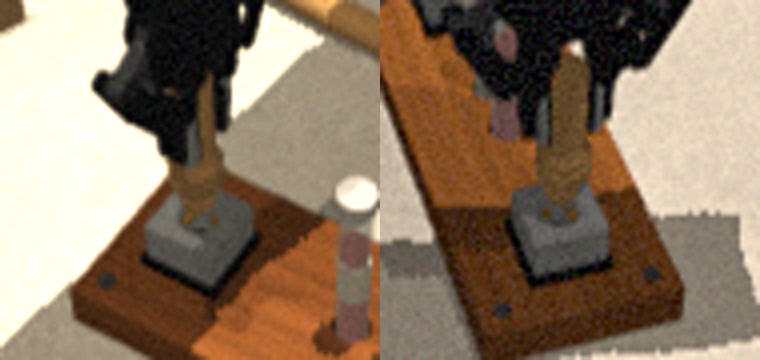

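Both views show the plug hanging over the middle of the socket: scene about (197,200) over face centre (200,225), side about (564,200) over (559,215). I'll lower it in small steps and watch the force.

Request:
carry_out:
  deltas:
    - [0, 0, 2, 0, 0, 0]
    - [0, 0, 2, 0, 0, 0]
    - [0, 0, 2, 0, 0, 0]
    - [0, 0, 2, 0, 0, 0]
    - [0, 0, 2, 0, 0, 0]
    - [0, 0, 2, 0, 0, 0]
    - [0, 0, 0, 0, 0, 0]
    - [0, 0, 0, 0, 0, 0]

```text
clock: 11.35
eef_pos: [594.5, 36.3, 116.3]
ee_rot: [0.682, 0.731, 0.0, 0.0]
force: [0.3, -0.1, -1.1]
opening: 0.27
grasp_force: 58.7
```

Request:
carry_out:
  deltas:
    - [0, 0, 1, 0, 0, 0]
    - [0, 0, 1, 0, 0, 0]
    - [0, 0, 1, 0, 0, 0]
    - [0, 0, 1, 0, 0, 0]
    - [0, 0, 0, 0, 0, 0]
    - [0, 0, 0, 0, 0, 0]
    - [0, 0, 0, 0, 0, 0]
    - [0, 0, 0, 0, 0, 0]

```text
clock: 12.35
eef_pos: [594.5, 36.3, 112.3]
ee_rot: [0.682, 0.731, 0.0, 0.0]
force: [0.4, -0.0, -0.6]
opening: 0.264
grasp_force: 58.7
```

Request:
carry_out:
  deltas:
    - [0, 0, 1, 0, 0, 0]
    - [0, 0, 1, 0, 0, 0]
    - [0, 0, 1, 0, 0, 0]
    - [0, 0, 1, 0, 0, 0]
    - [0, 0, 0, 0, 0, 0]
    - [0, 0, 0, 0, 0, 0]
    - [0, 0, 0, 0, 0, 0]
    - [0, 0, 0, 0, 0, 0]

```text
clock: 13.35
eef_pos: [594.7, 36.2, 108.5]
ee_rot: [0.682, 0.731, 0.0, 0.0]
force: [-0.2, -1.3, 2.1]
opening: 0.264
grasp_force: 59.0
```

Request:
carry_out:
  deltas:
    - [0, 0, 1, 0, 0, 0]
    - [0, 0, 1, 0, 0, 0]
    - [0, 0, 1, 0, 0, 0]
    - [0, 0, 1, 0, 0, 0]
    - [0, 0, 0, 0, 0, 0]
    - [0, 0, 0, 0, 0, 0]
    - [0, 0, 0, 0, 0, 0]
    - [0, 0, 0, 0, 0, 0]

```text
clock: 14.35
eef_pos: [594.9, 36.3, 104.9]
ee_rot: [0.682, 0.731, 0.0, 0.0]
force: [-0.2, -0.2, 5.4]
opening: 0.265
grasp_force: 59.4
```

Request:
carry_out:
  deltas:
    - [0, 0, 1, 0, 0, 0]
    - [0, 0, 1, 0, 0, 0]
    - [0, 0, 1, 0, 0, 0]
    - [0, 0, 1, 0, 0, 0]
    - [0, 0, 0, 0, 0, 0]
    - [0, 0, 0, 0, 0, 0]
    - [0, 0, 0, 0, 0, 0]
    - [0, 0, 0, 0, 0, 0]

```text
clock: 15.35
eef_pos: [594.3, 36.3, 100.1]
ee_rot: [0.682, 0.731, -0.0, -0.0]
force: [-1.5, -0.9, -1.5]
opening: 0.265
grasp_force: 58.9
```

Request:
carry_out:
  deltas:
    - [0, 0, 1, 0, 0, 0]
    - [0, 0, 1, 0, 0, 0]
    - [0, 0, 0, 0, 0, 0]
    - [0, 0, 0, 0, 0, 0]
    - [0, 0, 0, 0, 0, 0]
    - [0, 0, 0, 0, 0, 0]
    - [0, 0, 0, 0, 0, 0]
    - [0, 0, 0, 0, 0, 0]

```text
clock: 16.35
eef_pos: [594.5, 36.3, 98.3]
ee_rot: [0.682, 0.731, 0.0, -0.0]
force: [-0.1, 0.3, -0.8]
opening: 0.266
grasp_force: 58.9
```

Request:
carry_out:
  deltas:
    - [0, 0, 1, 0, 0, 0]
    - [0, 0, 0.5, 0, 0, 0]
    - [0, 0, 0, 0, 0, 0]
    - [0, 0, 0, 0, 0, 0]
    - [0, 0, 0, 0, 0, 0]
    - [0, 0, 0, 0, 0, 0]
    - [0, 0, 0, 0, 0, 0]
    - [0, 0, 0, 0, 0, 0]

```text
clock: 17.35
eef_pos: [594.5, 36.3, 96.8]
ee_rot: [0.682, 0.731, 0.0, -0.0]
force: [0.8, 0.2, -1.6]
opening: 0.267
grasp_force: 58.9
```

Request:
carry_out:
  deltas:
    - [0, 0, 0.7, 0, 0, 0]
    - [0, 0, 0.5, 0, 0, 0]
    - [0, 0, 0, 0, 0, 0]
    - [0, 0, 0, 0, 0, 0]
    - [0, 0, 0, 0, 0, 0]
    - [0, 0, 0, 0, 0, 0]
    - [0, 0, 0, 0, 0, 0]
    - [0, 0, 0, 0, 0, 0]

```text
clock: 18.35
eef_pos: [594.6, 36.3, 95.8]
ee_rot: [0.682, 0.731, 0.0, 0.0]
force: [-1.7, 0.7, 4.7]
opening: 0.268
grasp_force: 58.9
```

Request:
carry_out:
  deltas:
    - [0, 0, 0.5, 0, 0, 0]
    - [0, 0, 0.5, 0, 0, 0]
    - [0, 0, 0, 0, 0, 0]
    - [0, 0, 0, 0, 0, 0]
    - [0, 0, 0, 0, 0, 0]
    - [0, 0, 0, 0, 0, 0]
    - [0, 0, 0, 0, 0, 0]
    - [0, 0, 0, 0, 0, 0]

```text
clock: 19.35
eef_pos: [594.6, 36.3, 95.3]
ee_rot: [0.682, 0.731, 0.0, 0.0]
force: [-2.1, 0.2, 8.5]
opening: 0.267
grasp_force: 59.4
```

Request:
carry_out:
  deltas:
    - [0, 0, -1, 0, 0, 0]
    - [0, 0, -1, 0, 0, 0]
    - [0, 0, -1, 0, 0, 0]
    - [0, 0, -1, 0, 0, 0]
    - [0, 0, 0, 0, 0, 0]
    - [0, 0, 0, 0, 0, 0]
    - [0, 0, 0, 0, 0, 0]
    - [0, 0, 0, 0, 0, 0]

```text
clock: 20.35
eef_pos: [594.4, 36.3, 98.5]
ee_rot: [0.682, 0.731, -0.0, -0.0]
force: [0.1, 0.2, -1.9]
opening: 0.264
grasp_force: 59.2
```

Request:
carry_out:
  deltas:
    - [0, 0, -0.5, 0, 0, 0]
    - [0, 0, -0.5, 0, 0, 0]
    - [0, 0, -0.5, 0, 0, 0]
    - [0, 0, 0, 0, 0, 0]
    - [0, 0, 0, 0, 0, 0]
    - [0, 0, 0, 0, 0, 0]
    - [0, 0, 0, 0, 0, 0]
    - [0, 0, 0, 0, 0, 0]

```text
clock: 21.35
eef_pos: [594.3, 36.3, 99.8]
ee_rot: [0.682, 0.731, -0.0, -0.0]
force: [1.1, 0.2, -10.5]
opening: 0.266
grasp_force: 59.1
```

Request:
carry_out:
  deltas:
    - [0, 0, -0.5, 0, 0, 0]
    - [0, 0, 0, 0, 0, 0]
    - [0, 0, 0, 0, 0, 0]
    - [0, 0, 0, 0, 0, 0]
    - [0, 0, 0, 0, 0, 0]
    - [0, 0, 0, 0, 0, 0]
    - [0, 0, 0, 0, 0, 0]
    - [0, 0, 0, 0, 0, 0]

```text
clock: 22.35
eef_pos: [594.2, 36.3, 100.4]
ee_rot: [0.682, 0.731, -0.0, -0.0]
force: [1.0, -0.6, -15.1]
opening: 0.264
grasp_force: 59.3
```

Request:
carry_out:
  deltas:
    - [0, 0, 0, 0, 0, 0]
    - [0, 0, 0, 0, 0, 0]
    - [0, 0, 0, 0, 0, 0]
    - [0, 0, 0, 0, 0, 0]
    - [0, 0, 0, 0, 0, 0]
    - [0, 0, 0, 0, 0, 0]
    - [0, 0, 0, 0, 0, 0]
    - [0, 0, 0, 0, 0, 0]

```text
clock: 23.35
eef_pos: [594.3, 36.3, 100.5]
ee_rot: [0.682, 0.731, -0.0, -0.0]
force: [0.7, -0.3, -15.7]
opening: 0.264
grasp_force: 59.4
```

The net pull is about 14 N. I'll ease it to about 12 N and hold for a full second.

Request:
carry_out:
  deltas:
    - [0, 0, 0.3, 0, 0, 0]
    - [0, 0, 0, 0, 0, 0]
    - [0, 0, 0, 0, 0, 0]
    - [0, 0, 0, 0, 0, 0]
    - [0, 0, 0, 0, 0, 0]
    - [0, 0, 0, 0, 0, 0]
    - [0, 0, 0, 0, 0, 0]
    - [0, 0, 0, 0, 0, 0]

```text
clock: 24.35
eef_pos: [594.4, 36.3, 100.3]
ee_rot: [0.682, 0.731, -0.0, -0.0]
force: [-1.1, 0.6, -15.2]
opening: 0.267
grasp_force: 59.3
```

Request:
carry_out:
  deltas:
    - [0, 0, 0, 0, 0, 0]
    - [0, 0, 0, 0, 0, 0]
    - [0, 0, 0, 0, 0, 0]
    - [0, 0, 0, 0, 0, 0]
    - [0, 0, 0, 0, 0, 0]
    - [0, 0, 0, 0, 0, 0]
    - [0, 0, 0, 0, 0, 0]
    - [0, 0, 0, 0, 0, 0]

```text
clock: 25.35
eef_pos: [594.4, 36.3, 100.3]
ee_rot: [0.682, 0.731, 0.0, -0.0]
force: [-1.4, 0.0, -14.9]
opening: 0.262
grasp_force: 59.4
```

Request:
carry_out:
  deltas:
    - [0, 0, 0.4, 0, 0, 0]
    - [0, 0, 0, 0, 0, 0]
    - [0, 0, 0, 0, 0, 0]
    - [0, 0, 0, 0, 0, 0]
    - [0, 0, 0, 0, 0, 0]
    - [0, 0, 0, 0, 0, 0]
    - [0, 0, 0, 0, 0, 0]
    - [0, 0, 0, 0, 0, 0]

```text
clock: 26.35
eef_pos: [594.5, 36.3, 99.9]
ee_rot: [0.682, 0.731, 0.0, -0.0]
force: [-2.3, 0.4, -12.0]
opening: 0.266
grasp_force: 59.6
```

Request:
carry_out:
  deltas:
    - [0, 0, 0, 0, 0, 0]
    - [0, 0, 0, 0, 0, 0]
    - [0, 0, 0, 0, 0, 0]
    - [0, 0, 0, 0, 0, 0]
    - [0, 0, 0, 0, 0, 0]
    - [0, 0, 0, 0, 0, 0]
    - [0, 0, 0, 0, 0, 0]
    - [0, 0, 0, 0, 0, 0]

```text
clock: 27.35
eef_pos: [594.5, 36.2, 99.9]
ee_rot: [0.682, 0.731, 0.0, 0.0]
force: [-1.1, -0.2, -11.3]
opening: 0.265
grasp_force: 59.6
```

Request:
carry_out:
  deltas:
    - [0, 0, 1, 0, 0, 0]
    - [0, 0, 1, 0, 0, 0]
    - [0, 0, 1, 0, 0, 0]
    - [0, 0, 0.7, 0, 0, 0]
    - [0, 0, 0.4, 0, 0, 0]
    - [0, 0, 0, 0, 0, 0]
    - [0, 0, 0, 0, 0, 0]
    - [0, 0, 0, 0, 0, 0]

```text
clock: 28.35
eef_pos: [595.4, 36.1, 96.2]
ee_rot: [0.682, 0.731, 0.001, 0.001]
force: [-0.5, -1.9, -0.1]
opening: 0.267
grasp_force: 61.0
```

Request:
carry_out:
  deltas:
    - [0, 0, 0.3, 0, 0, 0]
    - [0, 0, 0, 0, 0, 0]
    - [0, 0, 0, 0, 0, 0]
    - [0, 0, 0, 0, 0, 0]
    - [0, 0, 0, 0, 0, 0]
    - [0, 0, 0, 0, 0, 0]
    - [0, 0, 0, 0, 0, 0]
    - [0, 0, 0, 0, 0, 0]
  fingers: 1

```text
clock: 29.35
eef_pos: [594.5, 36.3, 95.5]
ee_rot: [0.682, 0.731, 0.0, 0.0]
force: [0.4, -0.0, -0.7]
opening: 1.005
grasp_force: 0.0
```

Request:
carry_out:
  deltas:
    - [0, 0, -5, 0, 0, 0]
    - [0, 0, -15, 0, 0, 0]
    - [0, 0, -20, 0, 0, 0]
    - [0, 0, -20, 0, 0, 0]
    - [0, 0, -20, 0, 0, 0]
    - [0, 0, -20, 0, 0, 0]
    - [0, 0, -15, 0, 0, 0]
    - [0, 0, -5, 0, 0, 0]

```text
clock: 30.35
eef_pos: [595.1, 36.2, 217.2]
ee_rot: [0.682, 0.731, 0.001, 0.001]
force: [-0.5, 0.6, -1.0]
opening: 0.995
grasp_force: 0.0
```

```bash
python3 - <<'E'
from h import *
for n in("scene","side"):save(arm.snapshot(n),n+"5")
a=cv2.resize(cv2.imread("pics/scene5.png")[150:290,170:330],None,fx=2.5,fy=2.5)
b=cv2.resize(cv2.imread("pics/side5.png")[130:270,230:390],None,fx=2.5,fy=2.5)
cv2.imwrite("pics/c5.png",np.hstack([a,b]))
E
```

```text
(no output)
```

View pics/c5.png

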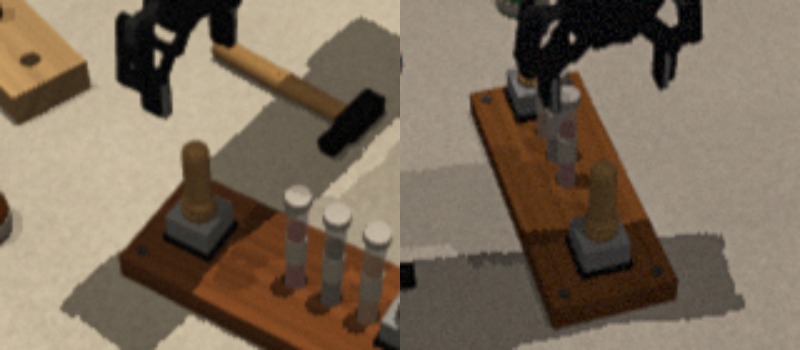

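The post stands upright with its shoulder on the socket, at about (198,180) in the scene crop and (602,200) in the side crop. The tubes are undisturbed and the gripper is clear above.

```bash
python3 -c "
from station import arm
print(arm.job_done())"
```

```text
the job is handed in; nothing more can be done
None
```

The light post is clicked fully home in the snap socket, held a tug of about 11 to 15 N for several seconds, and stands released and upright; the job was handed in at about 30 s with no verdict returned.

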